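# Set the perfusion selector valve to the filtered port

## Task

On the round six-port selector valve on the microscope bench, swing the crank the shorter way round until its handle stands right over the port that carries the wide disc filter, then let go and leave it there. The crank turns endlessly either way, so do not take it the long way round, across the flat dark blind plug.

Things in the scene. Friction and masses are not known exactly. Their poses are not given: they have to be found in the camera images.
- valve: Round grey-painted valve casting, 164 mm wide, 36 mm tall, fixed to the bench at any yaw. Origin: centre of its underside, on the crank's vertical axis. Six ports in its top, 62 mm from the axis: along its own +x a bare steel drain nipple (6 mm tall), along -x a flat dark blind plug (20 mm wide, 3 mm tall), at 60, 120, 240 and 300 degrees three narrow white caps (12 mm wide, 12 mm tall) and the disc filter.
- crank (a joint): Angle of the crank (rad), counter-clockwise from above; 0, 2 pi, ... when it points along the valve's +x (drain). Endless, no stops: wrap angles before comparing them. Starts within 0.5 rad of the drain, reading near 2 pi. The long way always crosses the blind plug; coming within 10 degrees of the plug's direction fails. Dry friction 0.1 N m (2 N at the handle); stays where left.
- crank_handle (a point): Middle of the crank's handle, 62 mm from the valve's axis, 92 mm above the bench, so it passes right over the ports. The handle is an upright round black sleeve, 16 mm wide, from 71 to 113 mm above the bench; it spins freely on its pin, so a gripper need not turn while carrying it round. It stands near the end of the flat pointer arm (12 mm wide, 60 to 68 mm above the bench). Nothing else there is higher.
- disc_filter: The disc filter, white plastic: a flat disc 33 mm wide on a short stem with a thin nozzle on top, 19 mm tall in all. Fixed on the valve's port at 60, 120, 240 or 300 degrees (which one varies), 62 mm from the axis. The only wide fitting on the valve (a loose spare of its kind lies on the bench). Origin: centre of its underside, 36 mm above the bench.
Mind the look-alikes: they are no part of the job. What is shaped like the valve but brown or red is not meant.

How it is judged:
By the outcome, as a careful person would: the job done as asked, in the order asked, and still so for the second after the job is handed in, with the robot touching nothing.
It also fails if it takes over 35 s, if anything falls off the work surface, if the arm or the gripper's body presses on something with over 40 N, if the wrist force passes 120 N, or if a joint passes its speed limit or range.

## Robot

A 6-joint arm with a two-finger parallel gripper is mounted at the origin on the work surface. World frame = base frame: x ahead of the robot, y to its left, z up, the work surface at z = 0. Lengths are in m, angles in rad, forces in N, time in s.
With the tool pointing down it reaches from about 0.25 to 0.85 m from the base axis. Payload 12.5 kg.
Tool frame: the origin (TCP) lies at the very end of the fingers, on their centre line; the grasp point (between the pads) lies 19 mm behind it; z points along the fingers, x is the direction in which the jaws open and shut, and the axes are right-handed (so a half turn about z gives the same grasp; the last joint's range is limited). The gripper opens to 93 mm and grips with 3 to 60 N. Pads are 15 mm wide; open, the fingers measure 128 mm over their backs; the gripper's body (75 mm by 188 mm) begins 65 mm behind the grasp point.
Start: joints at [1.052, 0.351, 1.652, -0, 1.139, -0.085], TCP at [0.231, 0.499, 0.219] pointing down, gripper open.
Joint ranges: [-2.75, 2.75], [-0.79, 2.1], [0.01, 2.65], [-1.57, 4.71], [0.07, 3.14], [-2.87, 2.87]. Speed limits (rad/s): [2.22, 2.22, 2.79, 3.14, 3.14, 3.14].

## Interface

Orientations are given as [roll, pitch, yaw] about the fixed x, y, z axes, in that order (R = Rz(yaw) Ry(pitch) Rx(roll)).
In Python, from station import get_obs, get_image, calibration, finish_job, masks_of gives the robot as it stands.
- The arm moves only by the tool step_arm, never from a script. Its argument "series" is a list of rows, each a list of 5 numbers: the shift along the tool's x, y, z in m, then the turn about the tool's z in degrees, then the opening, from -1 (shut) to 1 (fully open), so that 0 is half open. A call has 1 to 5 rows; each row is the pose to reach, as a shift and turn from the pose commanded when the call began, along the tool's axes at that moment; what a row does not reach only later rows make up. A row lasts 1/8 s, in which the tool goes at most 62.5 mm and 10.7 degrees, less where a joint would pass 70% of its speed; a pose out of reach is approached as far as the arm can. A call with a gripper value outside its range is refused whole. The fingers move at their own pace and stop on an object; the grip force is fixed at half the most. Time passes only in rows, so rows that repeat a pose let the fingers close. It gives the time, the measured TCP pose, the force and the opening at its end, in the units of the state.
- get_obs(): the state, without advancing time (a new reading comes with each control period).
- get_image(name): name is "scene" or "top" or "wrist"; returns (picture, depth): 400x640x3 uint8, red, green, blue; 400x640 float32, m along the optical axis (not along the pixel's ray), 0 where there is no reading.
- calibration(name): a dict with "mtx" (3x3 intrinsics, pixels), "cam_to_world" (4x4, takes a point from camera to world coordinates); the wrist camera has in their place "hand_eye" (4x4, takes a point from camera to tool coordinates, whose origin is the TCP and whose axes are the tool frame's). Camera axes: x right, y down, z forward; pixel columns grow to the right and rows downward; lengths in m; the calibration is good to about 2 mm. The wrist camera is an equidistant fisheye: a pixel r from the principal point sees the ray r / f radians off the axis. A picture is of the moment at which its call begins: read the wrist's pose just before it. calibration takes no time and is no camera call.
- finish_job(): hands the job in, once; it reports no verdict.
Trained networks look in the newest picture that a camera, given by its name, has taken for a name from the list of things; names that differ only in an ending like _2 or _b are one class to them, and where a whole thing is asked for, a point or a joint stands for the part that bears it (a point fixed in the world has none). Each returns a list of dicts, best first, with "conf" (0 to 1); they miss things now and then, are a little off and sometimes report something else, mostly with a low value. They report only what shows in the picture. A call takes as long as a camera call. They do not tell look-alikes from the thing itself.
- masks_of(label, camera): "pixels" (400x640 bool, what is visible of it) and "location" ([column, row] in pixels, amid what is visible of it).
The state is a dict: "t": time; "q": joint angles; "dq": joint speeds; "joint_torque": joint torques, N m; "eef_pos": TCP position; "tool_rot": TCP orientation; "wrist_force": force on the tool from outside, world axes, zero at the start; "moment": the same for the moment, N m; "gripper_width": opening from 0.0 (shut) to 1.0 (fully open).
Only numpy, scipy, OpenCV 4.12 (cv2) and the standard library are available. Lean on these libraries where they do the work, as an engineer would, in place of code of your own. Each camera call takes 0.05 s, during which the arm holds its last target. There are 200 camera calls.

## Working session

There is one attempt and no reset: what is moved stays moved. The work goes in short steps, Python scripts to look and compute and a tool call to move; the robot and the scene stay as the last step left them, time stands still between calls to the robot, and variables do not carry over. Pictures are saved under pics/ and viewed, about 8 in all and at most 12, crops included, and the job is handed in when it is done.

Besides the shell and the picture viewer there is one more tool, called after ">>>" by a JSON object that holds its "name" and its "arguments". step_arm: Moves the arm, as the interface text tells. Its arguments: {"type":"object","properties":{"series":{"type":"array"}},"required":["series"]}

```bash
mkdir -p pics
cat > h.py <<'E'
import numpy as np, cv2
from station import *
def world(cam,u,v,depth):
    c=calibration(cam);K=np.array(c["mtx"]);T=np.array(c["cam_to_world"])
    u=np.asarray(u,float);v=np.asarray(v,float);d=np.asarray(depth,float)
    p=np.stack([(u-K[0,2])/K[0,0]*d,(v-K[1,2])/K[1,1]*d,d],-1)
    return p@T[:3,:3].T+T[:3,3]
E
python3 - <<'E'
from h import *
for c in ["top","scene"]:
    im,d=get_image(c); cv2.imwrite(f"pics/{c}0.png",im[...,::-1]); np.save(f"{c}0.npy",d)
    for l in ["valve","crank_handle","disc_filter"]:
        for m in masks_of(l,c):
            px=m["pixels"]&(d>0); v,u=np.nonzero(px)
            w=world(c,u,v,d[px]); print(c,l,round(m["conf"],2),np.round(m["location"]),px.sum(),np.round(np.median(w,0),3),np.round(w.max(0),3),np.round(w.min(0),3))
o=get_obs();print(o["t"],o["eef_pos"],o["tool_rot"],o["gripper_width"])
E
```

```text
top valve 0.85 [426. 244.] 6497 [ 0.449 -0.08   0.037] [ 0.534 -0.003  0.117] [ 0.371 -0.162 -0.002]
top valve 0.74 [316. 166.] 5768 [0.585 0.108 0.037] [0.681 0.191 0.118] [ 0.51   0.031 -0.003]
top valve 0.64 [189. 255.] 6498 [0.43  0.332 0.037] [0.512 0.45  0.118] [ 0.35   0.257 -0.002]
top crank_handle 0.85 [422. 238.] 507 [ 0.451 -0.067  0.071] [ 0.467 -0.014  0.117] [ 0.439 -0.099  0.036]
top crank_handle 0.67 [306. 163.] 523 [0.583 0.131 0.071] [0.606 0.179 0.118] [0.567 0.096 0.035]
top crank_handle 0.41 [318. 168.] 5487 [0.584 0.107 0.037] [0.668 0.191 0.118] [0.51  0.029 0.   ]
top disc_filter 0.69 [300. 193.] 232 [0.535 0.135 0.05 ] [0.553 0.15  0.059] [0.521 0.121 0.036]
scene valve 0.92 [386. 130.] 3649 [0.447 0.324 0.036] [0.514 0.458 0.115] [ 0.354  0.255 -0.002]
scene valve 0.85 [221. 240.] 6192 [ 0.469 -0.091  0.035] [ 0.536 -0.007  0.115] [ 0.379 -0.169 -0.003]
scene valve 0.56 [362. 206.] 615 [0.583 0.141 0.069] [0.608 0.253 0.115] [ 0.5    0.094 -0.003]
scene crank_handle 0.98 [229. 215.] 662 [ 0.455 -0.053  0.069] [0.469 0.015 0.115] [ 0.367 -0.101 -0.001]
scene crank_handle 0.84 [394. 109.] 399 [0.441 0.378 0.069] [0.451 0.494 0.115] [ 0.375  0.321 -0.001]
scene crank_handle 0.73 [364. 204.] 579 [0.583 0.141 0.069] [0.608 0.218 0.115] [ 0.532  0.094 -0.002]
scene disc_filter 0.66 [342. 201.] 208 [0.538 0.133 0.049] [0.552 0.159 0.056] [0.491 0.119 0.001]
0.4 [0.23111624 0.49900981 0.21855385] [-3.14158256e+00  1.91114065e-04  1.13700638e+00] 0.9986230745787912
```

View pics/top0.png

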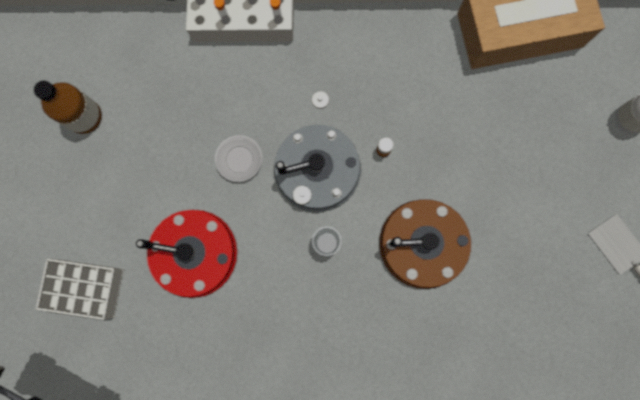

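View pics/scene0.png

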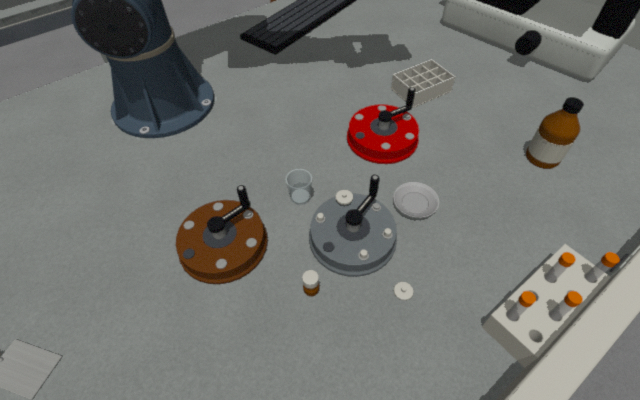

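Candidates in the top picture: valves grey (316,166), red (192,253) and brown (426,244). White discs are at (302,195) on the grey valve and loose at (320,100). I choose the grey valve and the filter at (302,195). Blind plug is at (351,162) and the handle at (281,168). Next come the geometry and a close crop.

Run:
```python
from h import *
im=cv2.imread("pics/top0.png"); d=np.load("top0.npy")
cv2.imwrite("pics/crop.png",cv2.resize(im[80:280,200:420],None,fx=3,fy=3,interpolation=cv2.INTER_CUBIC))
v,u=np.mgrid[0:400,0:640]; W=world("top",u,v,d)
R=np.hypot(W[...,0]-.585,W[...,1]-.108)
top=(d>0)&(R<.1)&(W[...,2]>.03)&(W[...,2]<.043)
c=cv2.minEnclosingCircle(W[top][:,:2].astype(np.float32)); print("centre",c)
C=np.array(c[0])
def rep(n,m): 
    p=np.median(W[m],0); a=np.degrees(np.arctan2(*(p[:2]-C)[::-1])); print(n,m.sum(),p.round(4),"r",np.hypot(*(p[:2]-C)).round(4),"ang",a.round(1))
R=np.hypot(W[...,0]-C[0],W[...,1]-C[1])
rep("hub",(R<.02)&(W[...,2]>.05))
rep("handle",(R>.04)&(R<.09)&(W[...,2]>.085))
rep("handletop",(R>.04)&(R<.09)&(W[...,2]>.108))
rep("arm",(R>.025)&(R<.05)&(W[...,2]>.058)&(W[...,2]<.075))
rep("filter",(np.hypot(u-302,v-195)<14)&(W[...,2]>.043)&(W[...,2]<.06))
for n,a,b in [("plug",351,162),("cap",297,137),("cap",332,134),("cap",337,193)]: rep(n,(np.hypot(u-a,v-b)<3)&(d>0))
o=get_obs();print(o["q"])
```

```text
centre ((0.5914275050163269, 0.11111831665039062), 0.07810580730438232)
hub 250 [0.5894 0.1119 0.0706] r 0.0022 ang 158.2
handle 100 [0.5725 0.1691 0.1127] r 0.061 ang 108.1
handletop 71 [0.5739 0.1706 0.1138] r 0.062 ang 106.4
arm 106 [0.5805 0.147  0.0692] r 0.0375 ang 106.9
filter 262 [0.5342 0.1366 0.0499] r 0.0627 ang 156.0
plug 25 [0.5968 0.0477 0.0402] r 0.0637 ang -85.1
cap 25 [0.641  0.1458 0.0483] r 0.0605 ang 35.0
cap 25 [0.6472 0.0824 0.0482] r 0.0628 ang -27.2
cap 25 [0.5384 0.0728 0.0477] r 0.0654 ang -144.2
[ 1.05240721e+00  3.50777646e-01  1.65189500e+00 -6.71163037e-06
  1.13911129e+00 -8.45963559e-02]
```

View pics/crop.png

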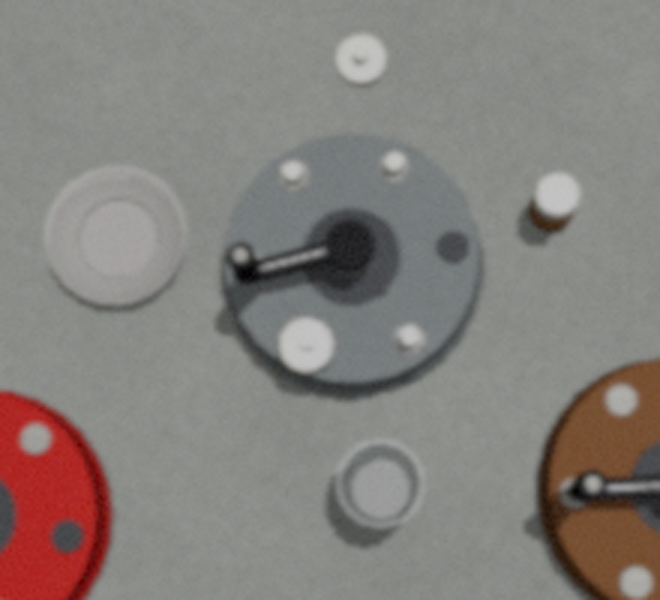

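The close crop confirms it: the grey valve has its wide disc at about 155° in world and the plug at about -85°. The drain is therefore near 95° and the handle sits at about 106°, so the short way is about +48° counter-clockwise. I'll move over the handle.

>>> {"name": "step_arm", "arguments": {"series": [[-0.02,0.057,0,0,1],[-0.04,0.115,0,0,1],[-0.06,0.17,0,0,1],[-0.08,0.23,0,0,1],[-0.1,0.29,0,0,1]]}}

```text
t: 1.02
eef_pos: [0.4525, 0.2859, 0.2189]
tool_rot: [3.141, -0.0, 1.137]
wrist_force: [0.7, 1.1, -0.3]
gripper_width: 1.001
```

>>> {"name": "step_arm", "arguments": {"series": [[-0.02,0.055,0.01,0,1],[-0.04,0.11,0.02,0,1],[-0.055,0.159,0.04,0,1],[-0.055,0.159,0.05,0,1],[-0.055,0.159,0.05,0,1]]}}

```text
t: 1.65
eef_pos: [0.5715, 0.1709, 0.1679]
tool_rot: [-3.14, 0.001, 1.137]
wrist_force: [-0.3, 0.5, 0.2]
gripper_width: 1.001
```

```bash
cat >> h.py <<'E'
from scipy.spatial.transform import Rotation as Ro
def wristworld(o,u,v,d):
    c=calibration("wrist");K=np.array(c["mtx"]);H=np.array(c["hand_eye"])
    x=(np.asarray(u,float)-K[0,2])/K[0,0];y=(np.asarray(v,float)-K[1,2])/K[1,1];th=np.hypot(x,y)+1e-9
    p=np.stack([x/th*np.tan(th)*d,y/th*np.tan(th)*d,d],-1)
    p=p@H[:3,:3].T+H[:3,3]
    return p@Ro.from_euler("xyz",o["tool_rot"]).as_matrix().T+o["eef_pos"]
def tool(o,dw): return Ro.from_euler("xyz",o["tool_rot"]).as_matrix().T@np.asarray(dw)
def look(name):
    o=get_obs(); im,d=get_image("wrist"); cv2.imwrite(f"pics/{name}.png",im[...,::-1])
    v,u=np.mgrid[0:400,0:640]; W=wristworld(o,u,v,d); W[d==0]=np.nan
    return o,im,W
E
python3 - <<'E'
from h import *
o,im,W=look("w1"); print(o["t"],o["eef_pos"],o["tool_rot"])
C=np.array([.590,.1097]);R=np.hypot(W[...,0]-C[0],W[...,1]-C[1])
for n,m in [("handle",(R<.085)&(R>.03)&(W[...,2]>.085)&(W[...,2]<.125)),("top",(R<.085)&(R>.03)&(W[...,2]>.109)&(W[...,2]<.125))]:
    if m.sum(): print(n,m.sum(),np.median(W[m],0).round(4),W[m].min(0).round(4),W[m].max(0).round(4))
for m in masks_of("disc_filter","wrist"):
    p=W[m["pixels"]]; p=p[np.isfinite(p[:,0])]; print("filt",m["conf"],m["location"],np.median(p,0).round(4))
E
```

```text
1.65 [0.571535   0.17090525 0.16789155] [-3.14002834e+00  9.46757631e-04  1.13676266e+00]
handle 485 [0.5715 0.1697 0.1127] [0.5661 0.1607 0.0853] [0.5816 0.1765 0.1156]
top 333 [0.5733 0.1688 0.1132] [0.5664 0.1607 0.1091] [0.5816 0.1764 0.1156]
filt 0.74 [266.6, 174.5] [0.534  0.1349 0.0492]
```

View pics/w1.png

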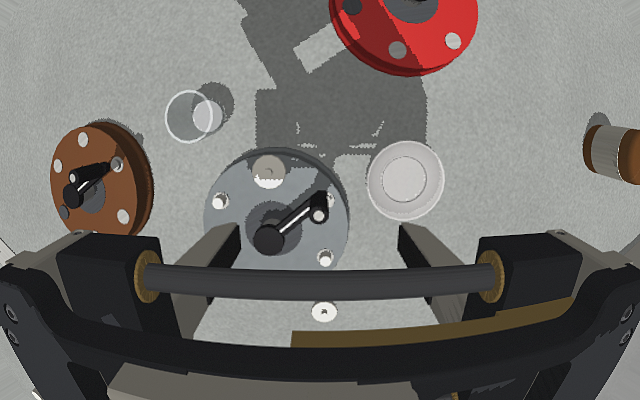

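The wrist view shows the handle at (318,205), between the open fingers, with the filter at (267,170). Now I descend and grip.

>>> {"name": "step_arm", "arguments": {"series": [[-0.001,0.003,0.03,0,0.3],[-0.001,0.003,0.06,0,0],[-0.001,0.003,0.085,0,0],[-0.001,0.003,0.09,0,0],[-0.001,0.003,0.09,0,-0.4]]}}

```text
t: 2.38
eef_pos: [0.5748, 0.1692, 0.0796]
tool_rot: [3.141, -0.001, 1.138]
wrist_force: [0.4, 0.1, 1.2]
gripper_width: 0.513
```

>>> {"name": "step_arm", "arguments": {"series": [[0,0,0,0,-1],[0,0,0,0,-1],[0,0,0,0,-1],[0,0,0,0,-1],[0,0,0,0,-1]]}}

```text
t: 3.0
eef_pos: [0.5748, 0.1687, 0.0789]
tool_rot: [3.141, -0.0, 1.137]
wrist_force: [-1.4, 1.9, 4.3]
gripper_width: 0.167
```

Run:
```python
from h import *
o=get_obs(); p=o["eef_pos"]; print(p,o["gripper_width"]*93,o["wrist_force"])
C=np.array([.590,.1097]); r=p[:2]-C; a0=np.degrees(np.arctan2(r[1],r[0])); print("r",np.hypot(*r),"a0",a0)
for a in np.linspace(a0,154.8,7)[1:]:
    t=C+.062*np.array([np.cos(np.radians(a)),np.sin(np.radians(a))]); print(round(a,1),t.round(4),tool(o,[*(t-p[:2]),0]).round(4))
```

```text
[0.57476531 0.16869688 0.07894006] 15.507831301715553 [-1.3746613   1.87832745  4.32468964]
r 0.06093215954558304 a0 104.47911052481172
112.9 [0.5659 0.1668] [-0.0054 -0.0073 -0.    ]
121.3 [0.5578 0.1627] [-0.0126 -0.0128 -0.    ]
129.6 [0.5504 0.1574] [-0.0204 -0.0173 -0.    ]
138.0 [0.5439 0.1512] [-0.0289 -0.0206 -0.    ]
146.4 [0.5384 0.144 ] [-0.0377 -0.0227 -0.    ]
154.8 [0.5339 0.1361] [-0.0468 -0.0234 -0.    ]
```

The grip holds (15.5 mm wide). I'll carry it round the arc.

>>> {"name": "step_arm", "arguments": {"series": [[-0.0025,-0.004,0,0,-1],[-0.0054,-0.0073,0,0,-1],[-0.009,-0.01,0,0,-1],[-0.0126,-0.0128,0,0,-1],[-0.0165,-0.015,0,0,-1]]}}

```text
t: 3.62
eef_pos: [0.5548, 0.1591, 0.079]
tool_rot: [3.139, -0.0, 1.137]
wrist_force: [7.0, -3.3, 1.8]
gripper_width: 0.169
```

>>> {"name": "step_arm", "arguments": {"series": [[-0.004,-0.0022,0,0,-1],[-0.008,-0.004,0,0,-1],[-0.0124,-0.0056,0,0,-1],[-0.0165,-0.0067,0,0,-1],[-0.0212,-0.0077,0,0,-1]]}}

```text
t: 4.25
eef_pos: [0.5397, 0.1432, 0.079]
tool_rot: [3.138, -0.001, 1.137]
wrist_force: [10.4, -3.7, -1.8]
gripper_width: 0.167
```

>>> {"name": "step_arm", "arguments": {"series": [[-0.0045,-0.0004,0,0,-1],[-0.009,-0.0007,0,0,-1],[-0.009,-0.0007,0,0,-1],[-0.009,-0.0007,0,0,-1]]}}

```text
t: 4.75
eef_pos: [0.5353, 0.1352, 0.079]
tool_rot: [3.138, -0.001, 1.137]
wrist_force: [8.7, -6.2, -1.1]
gripper_width: 0.164
```

Run:
```python
from h import *
o,im,W=look("w2"); p=o["eef_pos"]; print(p,o["gripper_width"],o["wrist_force"])
for c in ["top"]:
    im,d=get_image(c); cv2.imwrite("pics/t2.png",cv2.resize(im[100:250,220:420],None,fx=3,fy=3)[...,::-1])
print(tool(o,[.5339-p[0],.1361-p[1],0]))
```

```text
[0.53525651 0.13516432 0.07899492] 0.16357906623187332 [ 8.73170693 -6.24456151 -1.06333136]
[ 2.78933462e-04 -1.62412076e-03 -6.09264531e-06]
```

View pics/w2.png

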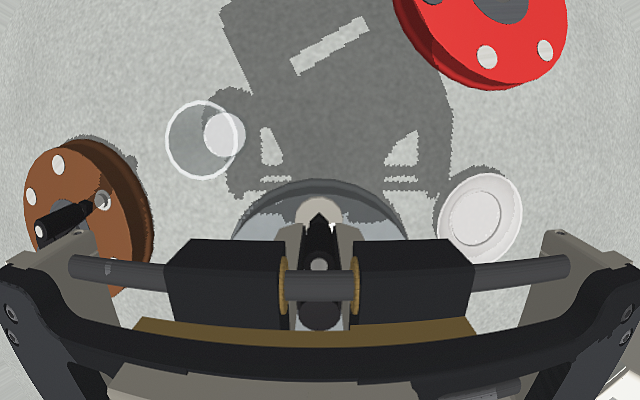

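The wrist view shows the handle gripped at (318,265), with the pointer tip just over the filter at (318,212). I'll release, rise and measure.

>>> {"name": "step_arm", "arguments": {"series": [[0,0,0,0,0],[0,0,0,0,0],[0,0,0,0,0],[0,0,0,0,0],[0,0,-0.01,0,0]]}}

```text
t: 5.48
eef_pos: [0.5333, 0.136, 0.0885]
tool_rot: [-3.14, 0.001, 1.137]
wrist_force: [-0.9, 0.1, 1.2]
gripper_width: 0.499
```

>>> {"name": "step_arm", "arguments": {"series": [[0,0,-0.04,0,0],[0,0,-0.08,0,0],[0,-0.04,-0.1,0,0],[0,-0.09,-0.11,0,0],[0,-0.09,-0.11,0,0]]}}

```text
t: 6.1
eef_pos: [0.4504, 0.1748, 0.2001]
tool_rot: [3.141, -0.001, 1.139]
wrist_force: [1.1, -0.6, 0.9]
gripper_width: 0.498
```

Run:
```python
from h import *
o,im,W=look("w3"); print(o["t"],o["eef_pos"],o["wrist_force"])
d=None
def meas(n,W):
    C=np.array([.590,.1097]);R=np.hypot(W[...,0]-C[0],W[...,1]-C[1])
    ang=lambda p:np.degrees(np.arctan2(p[1]-C[1],p[0]-C[0])).round(1)
    A=np.degrees(np.arctan2(W[...,1]-C[1],W[...,0]-C[0]))
    for k,m in [("top",(R<.085)&(R>.03)&(W[...,2]>.109)&(W[...,2]<.125)),("hub",(R<.014)&(W[...,2]>.06)&(W[...,2]<.09)),
      ("arm",(R<.05)&(R>.025)&(W[...,2]>.058)&(W[...,2]<.075)),("filt",(R<.085)&(R>.04)&(abs(A-155)<25)&(W[...,2]>.043)&(W[...,2]<.057)),
      ("plugcap-27",(R<.075)&(R>.045)&(abs(A+27)<10)&(W[...,2]>.044)&(W[...,2]<.055)),("cap35",(R<.075)&(R>.045)&(abs(A-35)<10)&(W[...,2]>.044)&(W[...,2]<.055)),("cap-144",(R<.075)&(R>.045)&(abs(A+144)<10)&(W[...,2]>.044)&(W[...,2]<.055))]:
        if m.sum(): p=(np.nanmax(W[m],0)+np.nanmin(W[m],0))/2; q=np.median(W[m],0); print(n,k,m.sum(),"mid",p.round(4),ang(p),"med",q.round(4),ang(q))
meas("wrist",W)
im,d=get_image("top"); cv2.imwrite("pics/t3.png",cv2.resize(im[80:280,200:420],None,fx=3,fy=3)[...,::-1])
v,u=np.mgrid[0:400,0:640]; T=world("top",u,v,d); T[d==0]=np.nan; meas("top",T)
```

```text
6.1 [0.45040032 0.17481224 0.20014852] [ 1.05558373 -0.64805682  0.9182662 ]
wrist hub 391 mid [0.59   0.1098 0.0663] 106.5 med [0.5889 0.1102 0.0701] 154.3
wrist filt 410 mid [0.5322 0.1346 0.0477] 156.7 med [0.5289 0.1386 0.049 ] 154.7
wrist cap35 66 mid [0.6412 0.1451 0.0468] 34.7 med [0.64   0.1454 0.0478] 35.6
top top 9 mid [0.5363 0.1309 0.1135] 158.4 med [0.537  0.1301 0.1137] 158.9
top hub 197 mid [0.59   0.1094 0.0692] -90.4 med [0.5897 0.1102 0.0707] 118.9
top arm 97 mid [0.5566 0.1265 0.0691] 153.3 med [0.5571 0.1258 0.0688] 153.9
top filt 64 mid [0.5342 0.1261 0.0496] 163.6 med [0.5337 0.1261 0.0501] 163.7
top plugcap-27 35 mid [0.6472 0.0851 0.049 ] -23.3 med [0.6468 0.086  0.0484] -22.7
top cap35 35 mid [0.6415 0.1468 0.0483] 35.8 med [0.6415 0.1461 0.0485] 35.2
top cap-144 36 mid [0.5403 0.0746 0.048 ] -144.7 med [0.5403 0.0746 0.0481] -144.8
```

View pics/w3.png

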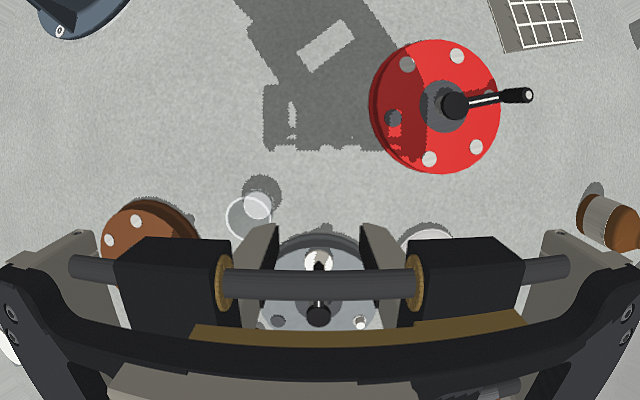

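The gripper still hides part of the top view, so I'll back off once and check cleanly.

>>> {"name": "step_arm", "arguments": {"series": [[0,-0.05,-0.03,0,0],[0,-0.1,-0.06,0,0],[0.05,-0.1,-0.06,0,0],[0.1,-0.1,-0.06,0,0],[0.1,-0.1,-0.06,0,0]]}}

```text
t: 6.82
eef_pos: [0.4049, 0.3083, 0.258]
tool_rot: [-3.141, 0.0, 1.138]
wrist_force: [-1.0, -0.3, -0.3]
gripper_width: 0.5
```

Run:
```python
from h import *
im,d=get_image("top"); cv2.imwrite("pics/t4.png",cv2.resize(im[80:280,200:420],None,fx=3,fy=3,interpolation=cv2.INTER_CUBIC)[...,::-1])
v,u=np.mgrid[0:400,0:640]; W=world("top",u,v,d); W[d==0]=np.nan
C=np.array([.590,.1097]);R=np.hypot(W[...,0]-C[0],W[...,1]-C[1])
for k,m in [("top",(R<.085)&(R>.03)&(W[...,2]>.109)&(W[...,2]<.125)),("arm",(R<.05)&(R>.025)&(W[...,2]>.058)&(W[...,2]<.075))]:
    p=np.nanmean(W[m],0); print(k,m.sum(),p.round(4),np.degrees(np.arctan2(p[1]-C[1],p[0]-C[0])).round(1))
```

```text
top 71 [0.5346 0.1365 0.1137] 154.2
arm 95 [0.5569 0.1264 0.0688] 153.3
```

View pics/t4.png

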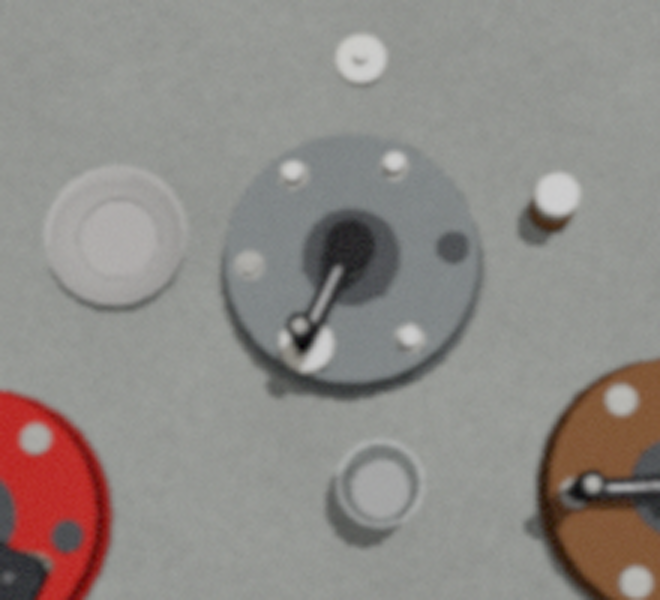

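The top view shows the handle at crop (300,335) over the filter disc at (305,345); the offset is parallax. Measured positions agree within about 1 mm, and the arm is clear.

```bash
python3 -c "
from station import *
finish_job()"
```

```text
the job is handed in; nothing more can be done
```

I gripped the crank handle on the grey valve and swung it about 50° counter-clockwise. That was the short way, away from the blind plug. I then let go over the disc filter, backed the arm off and handed the job in at about 7 s.

- **Handle position:** after release the top camera put the handle at (0.5346, 0.1365). The filter was measured at about (0.534, 0.136), so they agree to about 1 mm.
- **Angles:** the handle reads 154.2° and the crank arm 153.3°, against about 155° for the port from the filter and the caps. They disagree by 1–2°, within measuring error, so I made no correction.
- **Forces:** the wrist force stayed around 11 N in the readings, and nothing else was touched.
- **Failed check:** my first look after release was partly hidden by the gripper, so I backed the arm off and looked again.

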